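# Release a ratchet specimen clamp

### The arm

A 7-joint arm with a two-finger parallel gripper is mounted at the origin on a cart in front of the work surface, level with it; the furniture and walls round the work are solid. World frame = base frame: x ahead of the robot, y to its left, z up, the work surface at z = 0. Lengths are in m, angles in rad, forces in N, time in s.
With the tool pointing down it reaches from about 0.425 to 0.925 m from the base axis. Payload 6.8 kg.
Tool frame: the origin (TCP) lies on the mounting face of the last link; the fingertips stand 173 mm ahead of it and the grasp point (between the pads) lies 155 mm ahead of it; y points along the fingers, x is the direction in which the jaws open and shut, and the axes are right-handed (so a half turn about y gives the same grasp; the last joint's range is limited). The gripper opens to 85 mm and grips with 20 to 120 N. Pads are 22 mm wide; open, the fingers measure 114 mm over their backs; the gripper's body (76 mm by 85 mm) begins 54 mm behind the grasp point. The pads swing forward as they close: fully open they stand 13 mm farther back than shut.
Start: joints at [-1.252, 0.477, 0.022, 1.555, -0.011, 1.109, -0.083], TCP at [0.279, 0.614, 0.405] pointing down, gripper open.
Joint ranges: [-2.96, 2.96], [-0.34, 2.1], [-1.41, 1.46], [0.24, 2.44], [-1.37, 4.51], [0.17, 1.92], [-2.96, 2.96]. Speed limits (rad/s): [2.39, 2.39, 3.14, 3.14, 3.14, 3.14, 3.14].

### API

Orientations are given as a rotation vector (axis times angle).
In Python, from bench import r gives the robot as it stands.
- The arm moves only by the tool step_arm, never from a script. Its arguments are lists of equal length, an entry for each row: "xyz": the shift along the tool's x, y, z scaled (see below), a list of three; "rotation": the turn, a rotation vector about the tool's x, y, z scaled (see below), a list of three. A call has 1 to 20 rows; each row is the pose to reach, as a shift and turn from the pose measured when the call began, along the tool's axes at that moment; what a row does not reach only later rows make up. The controller multiplies each number of a shift by 30 cm and each number of a turn by 90 degrees. A row lasts 1/8 s, in which the tool goes at most 62.5 mm and 10.7 degrees, less where a joint would pass 70% of its speed; a pose out of reach is approached as far as the arm can. A call with a number of a shift or a turn outside -1 to 1 is refused whole. A call with a gripper value outside its range is refused whole. "grip" is the closure, from 0 (fully open) to 1 (shut), set as the call begins (left out, the last holds). The fingers move at their own pace and stop on an object; "force" is the grip in N (left out, the last holds). Time passes only in rows, so rows that repeat a pose let the fingers close. It gives the time, the measured TCP pose, the force and the opening at its end, in the units of the state.
- r.get_obs(): the state, without advancing time (a new reading comes with each control period).
- r.grab_frame(name): name is "scene" or "top" or "wrist"; returns a dict with "pixels" (384x512x3 uint8, red, green, blue), "fx", "fy", "cx", "cy" (pixels), "position" and "attitude" of the camera in the world; the wrist camera has in their place "mount" (4x4, takes a point from camera to tool coordinates, whose origin is the TCP and whose axes are the tool frame's). Camera axes: x right, y down, z forward; pixel columns grow to the right and rows downward; lengths in m; the calibration is good to about 2 mm. A picture is of the moment at which its call begins: read the wrist's pose just before it. There is no depth.
- r.hand_in(): hands the job in, once; it reports no verdict.
The state is a dict: "clock": time; "joints": joint angles; "qvel": joint speeds; "tau": joint torques, N m; "tcp_pos": TCP position; "orientation": TCP orientation; "contact_force": force on the tool from outside, world axes, zero at the start; "moment": the same for the moment, N m; "grip_width": finger opening in m.
Only numpy, scipy, OpenCV 4.12 (cv2) and the standard library are available. Lean on these libraries where they do the work, as an engineer would, in place of code of your own. Each camera call takes 0.05 s, during which the arm holds its last target.

### The job

Free the mounted specimen that is held in the ratchet clamp. Flick the clamp's sprung pawl over until it snaps clear of the ratchet wheel and stays off, then take the crank by its knob and ease the drum slowly back, anticlockwise, until it comes to its stop and the jaw is fully open. Do not let the drum spin; leave the pawl off and the specimen standing upright where it was.

Things in the scene. Friction and masses are not known exactly. Their poses are not given: they have to be found in the camera images.
- clamp: Grey bench clamp screwed to the worktop: steel ratchet wheel (76 mm across, z 16 to 26), crank and small vise. Origin on the worktop under the vertical drum axis; z up, +y from that axis along the vise bed to the specimen, whose centre is at (0, 88). Hub and crank arm on top, z 34 to 48. Jaws 40 wide, tops at z 30, y 45 to 113. Positions below are in this frame, in mm.
- knob (a point): Top centre of the crank's knob, an upright black grip 18 mm across that spins freely on its pin, z 41 to 80, above the crank arm. It circles the drum axis at 50 mm: at (-50 sin q, -50 cos q) for drum value q, so about (-43, 25) at the start and (0, -50) when slack.
- drum (a joint): Turn of drum and crank, rad: 0 = slack, at its stop, jaw fully open; grows clockwise seen from above; starts at about 2.1. The engaged pawl blocks unwinding (anticlockwise). With the pawl off, friction holds the drum where it is left; about 3 N at the knob turns it.
- post (a point): Top centre of the pawl's finger post, an upright steel pin 12 mm across, z 25 to 66, on the tail of the flat dark pawl (z 17 to 25) pivoted at (47, 33), 34 mm away. Post at (59, 65) engaged, (38, 66) off: push it about 21 mm toward the vise (-x). Nothing else is within 30 mm of it above z 34.
- pawl (a joint): Swing of the pawl, rad: 0 = in the teeth (start), 0.62 = fully off; grows anticlockwise seen from above. Its spring is over-centre at 0.31: the pawl snaps to the nearer end and stays there; about 1.5 N at the post moves it.
- held_specimen: Black cylindrical mounted specimen, 30 mm across, 25 tall, standing between the clamp's jaws on its bed (z 8). Origin: centre of its underside, z up. The other specimens on the worktop are not in the clamp.
Not all that is in view belongs to the job. Leave any blue or green look-alike of the held_specimen alone.

How it is judged:
On the way, in this order (a step that is already met when the one before it is completed fails the run):
1. the pawl is off while the drum is still wound (value of joint pawl above 0.45 rad and value of joint drum above 1.7 rad), for 0.2 s.
2. the drum is eased back to its stop (value of joint drum below 0.17 rad), for 0.2 s.
At the end, for the whole second after the job is handed in: Drum back at its stop (within 0.17 rad, 10 degrees), pawl off (beyond 0.45 rad), specimen upright within 10 degrees and at rest within 15 mm of where it stood (value of joint drum below 0.17 rad and value of joint pawl above 0.45 rad and distance of held_specimen from where it was at the start of the episode below 0.015 m and angle between held_specimen's own z axis and vertical below 0.17 rad and linear speed of held_specimen below 0.02 m/s); the robot touches nothing.
It fails at once if the drum spins back faster than 5 rad/s (250 mm/s at the knob) (velocity of joint drum below -5 rad/s).
It fails at once if the held specimen is knocked over (angle between held_specimen's own z axis and vertical above 0.5 rad).
It also fails if it takes over 48 s, if anything falls off the work surface, if the arm or the gripper's body presses on something with over 40 N, if the wrist force passes 120 N, or if a joint passes its speed limit or range.

## Working session

There is one attempt and no reset: what is moved stays moved. The work goes in short steps, Python scripts to look and compute and a tool call to move; the robot and the scene stay as the last step left them, time stands still between calls to the robot, and variables do not carry over. Pictures are saved under pics/ and viewed, and the job is handed in when it is done.

Besides the shell and the picture viewer there is one more tool, called after "Emit:" by a JSON object that holds its "method" and its "body". step_arm: Moves the arm, as the interface text tells. Its arguments: {"type":"object","properties":{"xyz":{"type":"array"},"rotation":{"type":"array"},"grip":{"type":"number"},"force":{"type":"number"}},"required":["xyz","rotation"]}

```bash
mkdir -p pics; ls; python3 - <<'E'
from bench import r
import cv2,json
o=r.get_obs();print(o)
for n in ("scene","top","wrist"):
    f=r.grab_frame(n)
    cv2.imwrite(f"pics/{n}0.png",f["pixels"][:,:,::-1])
    print(n,{k:v for k,v in f.items() if k!="pixels"})
E
```

```text
pics
{'clock': 0.0, 'joints': array([-1.25209304,  0.47780123,  0.02234212,  1.55645488, -0.01149267,
        1.10930085, -0.08306239]), 'qvel': array([-3.00978450e-04, -8.75773261e-05,  2.19393194e-04, -1.28450863e-04,
       -4.12318485e-04, -1.66841274e-04, -4.81440107e-04]), 'tau': array([-8.87003662e-04, -5.96474969e+01,  1.60752073e+00, -2.81189096e+01,
        1.24653368e-02,  9.65496758e-03,  1.29191335e-05]), 'tcp_pos': array([0.2793045 , 0.61419823, 0.40372327]), 'orientation': array([-1.38251876, -0.88832071,  0.89072123]), 'contact_force': array([-0.12900862, -0.3338822 ,  0.2685958 ]), 'moment': array([ 0.01571226,  0.00497945, -0.00156772]), 'grip_width': 0.0853508810935719}
scene {'fx': 489.076713775225, 'fy': 489.076713775225, 'cx': 252.76278262426294, 'cy': 195.73009026711324, 'position': array([-0.10663633, -0.67379437,  0.52069676]), 'attitude': array([-1.94637749,  0.9523701 , -0.55985839])}
top {'fx': 435.970827313747, 'fy': 435.970827313747, 'cx': 259.6258920907499, 'cy': 197.42288165988128, 'position': array([ 0.41131149, -0.23811152,  0.91908309]), 'attitude': array([-2.17711042,  2.17900417, -0.03654143])}
wrist {'fx': 343.93746948515934, 'fy': 343.93746948515934, 'cx': 256.1037494036738, 'cy': 189.18065525287864, 'mount': array([[ 9.99999214e-01, -2.29378021e-04,  1.23303786e-03,
         4.60956524e-04],
       [-1.24676216e-03, -2.88657066e-01,  9.57431744e-01,
         2.98536492e-02],
       [ 1.36311293e-04, -9.57432528e-01, -2.88657125e-01,
         7.47573397e-02],
       [ 0.00000000e+00,  0.00000000e+00,  0.00000000e+00,
         1.00000000e+00]])}
```

View pics/scene0.png

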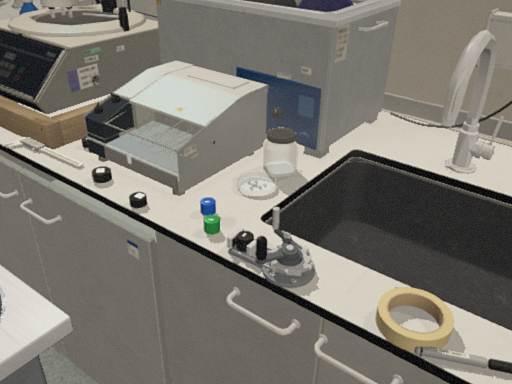

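View pics/top0.png

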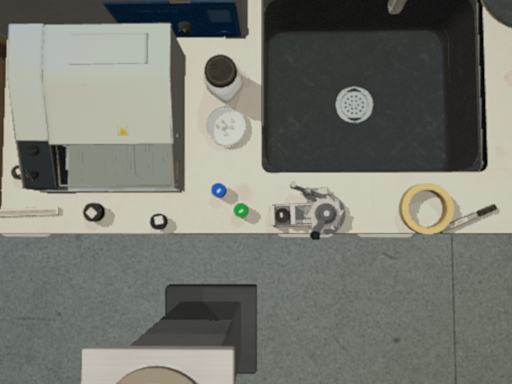

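View pics/wrist0.png

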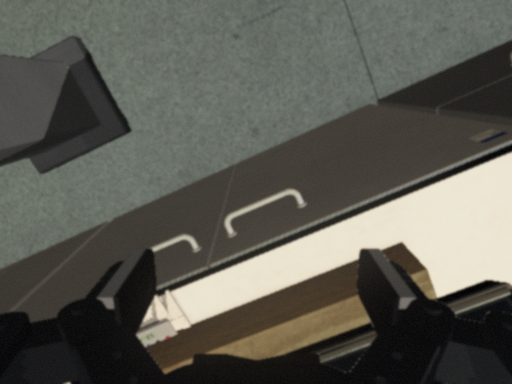

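```bash
cat > h.py <<'E'
import numpy as np,cv2
from scipy.spatial.transform import Rotation as R
from bench import r
def ray(f,u,v):
    d=np.array([(u-f["cx"])/f["fx"],(v-f["cy"])/f["fy"],1.])
    return f["position"],R.from_rotvec(f["attitude"]).as_matrix()@d
def at(f,u,v,z):
    p,d=ray(f,u,v);return p+d*(z-p[2])/d[2]
def proj(f,P):
    q=R.from_rotvec(f["attitude"]).as_matrix().T@(np.asarray(P)-f["position"])
    return f["fx"]*q[0]/q[2]+f["cx"],f["fy"]*q[1]/q[2]+f["cy"]
def crop(f,n,u0,v0,w,h,s):
    im=f["pixels"][v0:v0+h,u0:u0+w,::-1]
    cv2.imwrite(f"pics/{n}.png",cv2.resize(im,None,fx=s,fy=s,interpolation=cv2.INTER_CUBIC))
E
python3 - <<'E'
from h import *
f=r.grab_frame("top");crop(f,"topc",260,170,100,75,8)
f=r.grab_frame("scene");crop(f,"scenec",215,195,120,100,6)
E
```

```text
(no output)
```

View pics/topc.png

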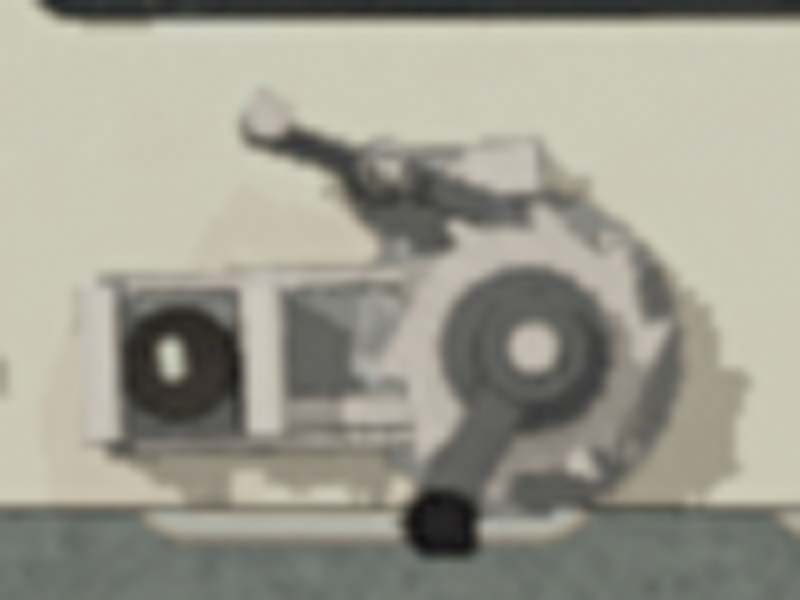

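View pics/scenec.png

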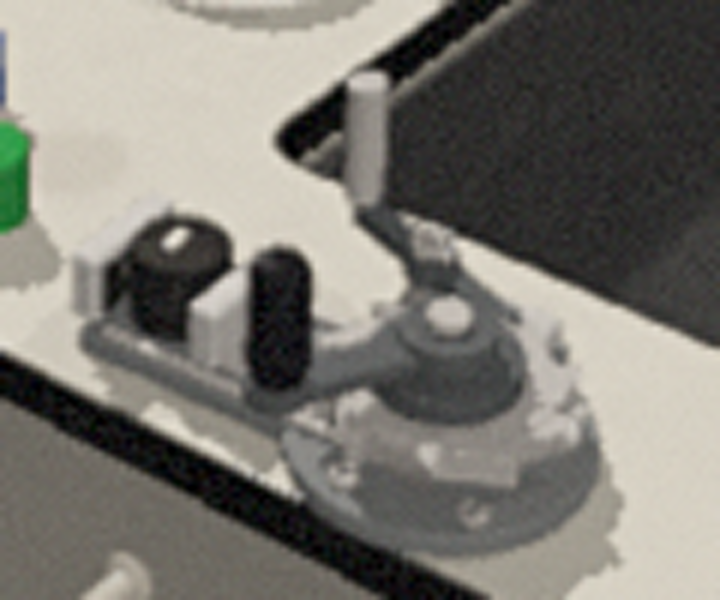

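```bash
python3 - <<'E'
from h import *
t=r.grab_frame("top");s=r.grab_frame("scene")
g=lambda x,y,u,v,k:((x+.5)/k-.5+u,(y+.5)/k-.5+v)
T=dict(hub=(535,345,.048),knob=(441,521,.08),post=(268,112,.066),spec=(181,362,.033))
S=dict(hub=(449,312,.048),knob=(280,258,.08),post=(369,80,.066),spec=(181,240,.033))
P={}
for k in T:
    a=at(t,*g(*T[k][:2],260,170,8),T[k][2]);b=at(s,*g(*S[k][:2],215,195,6),S[k][2])
    P[k]=a;print(k,a.round(4),b.round(4))
h=P["hub"][:2]
names=["spec","post","knob"];loc=[(0,.088),(.059,.065),(-.043,.025)]
W=np.array([P[n][:2] for n in names]+[h]);L=np.array(loc+[(0,0)])
# rigid fit
c=W.mean(0);l=L.mean(0);H=(L-l).T@(W-c);th=np.arctan2(H[0,1]-H[1,0],H[0,0]+H[1,1])
Rm=np.array([[np.cos(th),-np.sin(th)],[np.sin(th),np.cos(th)]])
print("yaw",np.degrees(th),"orig",c-Rm@l);print("resid mm",((W-c-(L-l)@Rm.T)*1e3).round(1))
E
```

```text
hub [ 0.433  -0.3481  0.048 ] [ 0.4323 -0.3478  0.048 ]
knob [ 0.3902 -0.3212  0.08  ] [ 0.3879 -0.3236  0.08  ]
post [ 0.4897 -0.2811  0.066 ] [ 0.4895 -0.281   0.066 ]
spec [ 0.4291 -0.2604  0.033 ] [ 0.43   -0.2592  0.033 ]
yaw 1.4126364851450386 orig [ 0.43260178 -0.34729902]
resid mm [[-1.3 -1.1]
 [-0.3 -0.2]
 [ 1.2  2.1]
 [ 0.4 -0.8]]
```

```bash
python3 - <<'E'
from h import *
o=r.get_obs();M=R.from_rotvec(o["orientation"]).as_matrix();print(M.round(3), np.degrees(np.arctan2(o["tcp_pos"][1],o["tcp_pos"][0])))
t=r.grab_frame("top");s=r.grab_frame("scene")
def tri(a,b):
    p,d=ray(t,*a);q,e=ray(s,*b);A=np.c_[d,-e];k=np.linalg.lstsq(A,q-p,rcond=None)[0];x,y=p+d*k[0],q+e*k[1]
    return ((x+y)/2).round(3),np.linalg.norm(x-y).round(3)
print("oven rear right top",tri((171,25),(267,85)),"front-right of roof",tri((175,143),(208,125)))
print("jar",tri((221,70),(281,135)))
print("oven foot",at(s,180,193,0), at(t,183,190,0),"sink/faucet",at(t,397,5,.2))
E
```

```text
[[ 0.414 -0.    -0.91 ]
 [ 0.91  -0.     0.414]
 [-0.    -1.    -0.   ]] 65.54539362037309
oven rear right top (array([ 0.764, -0.06 ,  0.167]), np.float64(0.001)) front-right of roof (array([ 0.558, -0.064,  0.139]), np.float64(0.002))
jar (array([ 0.71 , -0.14 ,  0.087]), np.float64(0.002))
oven foot [ 0.49811059 -0.03630803  0.        ] [ 0.4826202  -0.05091436  0.        ] sink/faucet [ 0.77867263 -0.45045105  0.2       ]
```

Emit:
{"method": "step_arm", "body": {"xyz": [[-1,0,-0.9],[-1,0,-0.9],[-1,0,-0.9],[-1,0,-0.9],[-1,0,-0.9],[-1,0,-0.9],[-1,0,-0.9],[-1,0,-0.9],[-1,0,-0.9],[-1,0,-0.9]], "rotation": [[0,0.728,0],[0,0.728,0],[0,0.728,0],[0,0.728,0],[0,0.728,0],[0,0.728,0],[0,0.728,0],[0,0.728,0],[0,0.728,0],[0,0.728,0]], "grip": 0.5, "force": 20}}

```text
clock: 1.7
tcp_pos: [0.4006, 0.231, 0.4047]
orientation: [-1.571, -0.002, 0.002]
contact_force: [-0.1, -0.4, 0.7]
grip_width: 0.0426
```

Emit:
{"method": "step_arm", "body": {"xyz": [[0.3,0,-1],[0.3,0,-1],[0.3,0,-1],[0.3,0,-1],[0.3,0,-1],[0.3,0,-1],[0.3,0,-1]], "rotation": [[0,0,0],[0,0,0],[0,0,0],[0,0,0],[0,0,0],[0,0,0],[0,0,0]]}}

```text
clock: 2.58
tcp_pos: [0.4918, -0.0677, 0.4043]
orientation: [-1.571, -0.003, 0.004]
contact_force: [0.3, 0.4, 0.7]
grip_width: 0.0426
```

Emit:
{"method": "step_arm", "body": {"xyz": [[0,0,-0.71],[0,0,-0.71],[0,0,-0.71],[0,0,-0.71],[0,0.34,-0.71],[0,0.34,-0.71],[0,0.34,-0.71],[0,0.34,-0.71]], "rotation": [[0,0,0],[0,0,0],[0,0,0],[0,0,0],[0,0,0],[0,0,0],[0,0,0],[0,0,0]]}}

```text
clock: 3.58
tcp_pos: [0.4937, -0.28, 0.3036]
orientation: [-1.571, -0.006, 0.004]
contact_force: [-0.1, -0.1, 0.3]
grip_width: 0.0427
```

```bash
cat >> h.py <<'E'
def wr():
    o=r.get_obs();f=r.grab_frame("wrist")
    M=np.eye(4);M[:3,:3]=R.from_rotvec(o["orientation"]).as_matrix();M[:3,3]=o["tcp_pos"]
    C=M@f["mount"];f["position"]=C[:3,3];f["attitude"]=R.from_matrix(C[:3,:3]).as_rotvec();return f
E
python3 - <<'E'
from h import *
f=wr();crop(f,"w1",0,0,512,384,1.5)
for n,p in dict(post=(.4897,-.281,.066),hub=(.4325,-.3475,.048),knob=(.389,-.322,.08)).items():print(n,np.array(proj(f,p))*1.5)
E
```

```text
post [376.14838567 312.91339932]
hub [261.47634276 425.68273434]
knob [137.98740289 413.94841788]
```

View pics/w1.png

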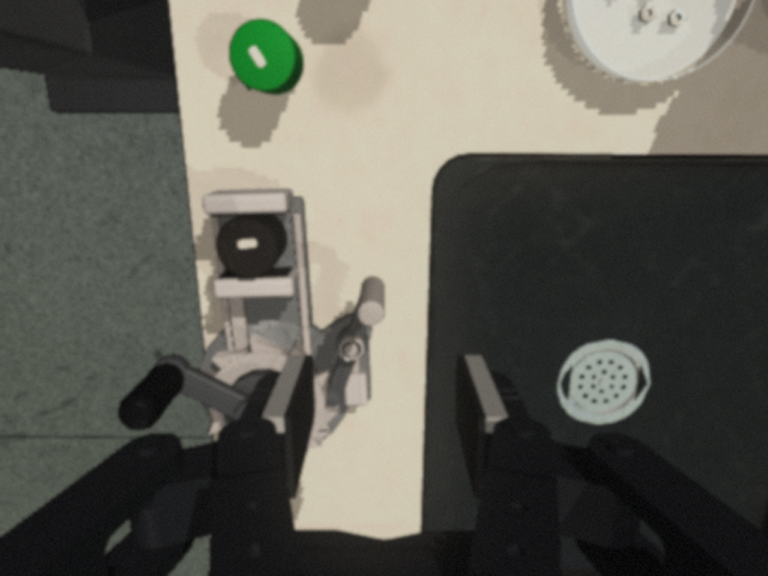

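Emit:
{"method": "step_arm", "body": {"xyz": [[0,0.15,0],[0,0.3,0],[0,0.3,0],[0,0.3,0]], "rotation": [[0,0,0],[0,0,0],[0,0,0],[0,0,0]]}}

```text
clock: 4.12
tcp_pos: [0.4949, -0.2811, 0.2164]
orientation: [-1.573, -0.008, 0.001]
contact_force: [-0.8, 0.4, 0.4]
grip_width: 0.0428
```

Emit:
{"method": "step_arm", "body": {"xyz": [[-0.02,0,0],[-0.04,0,0],[-0.06,0,0],[-0.07,0,0],[-0.08,0,0],[-0.09,0,0],[-0.1,0,0],[-0.11,0,0],[-0.12,0,0],[-0.125,0,0],[-0.125,0,0]], "rotation": [[0,0,0],[0,0,0],[0,0,0],[0,0,0],[0,0,0],[0,0,0],[0,0,0],[0,0,0],[0,0,0],[0,0,0],[0,0,0]]}}

```text
clock: 5.5
tcp_pos: [0.457, -0.2814, 0.2162]
orientation: [-1.573, -0.008, 0.0]
contact_force: [0.3, 0.4, -0.1]
grip_width: 0.0429
```

```bash
python3 - <<'E'
from h import *
f=wr();crop(f,"w2",0,0,512,384,1.5)
f=r.grab_frame("scene");crop(f,"s2",215,175,130,120,5)
E
```

```text
(no output)
```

View pics/w2.png

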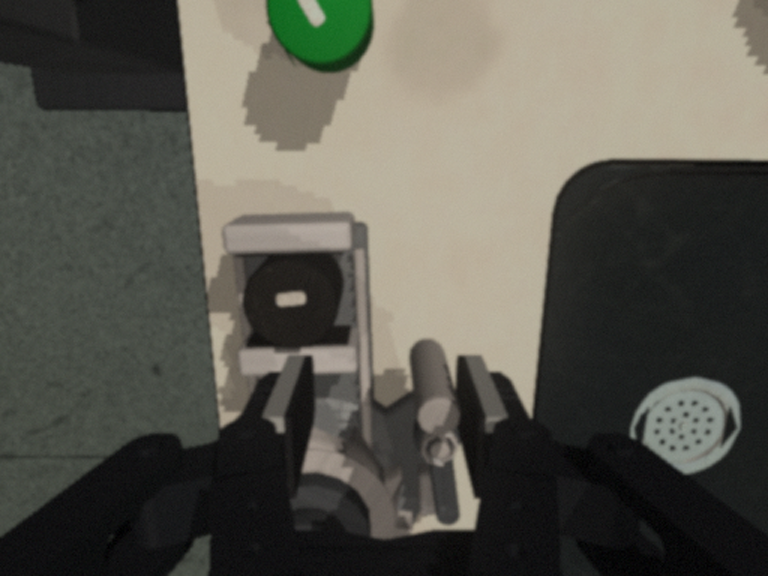

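View pics/s2.png

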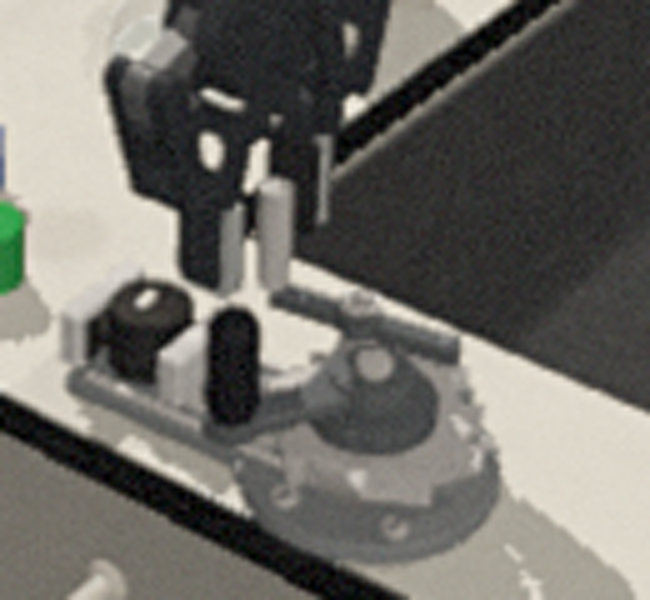

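Emit:
{"method": "step_arm", "body": {"xyz": [[0,-0.15,0],[0,-0.3,0],[-0.12,-0.3,-0.07],[-0.225,-0.3,-0.137],[-0.225,-0.3,-0.137],[-0.225,-0.3,-0.137]], "rotation": [[0,0,0],[0,0,0],[0,0,0],[0,0,0],[0,0,0],[0,0,0]]}}

```text
clock: 6.35
tcp_pos: [0.3901, -0.3224, 0.306]
orientation: [-1.573, -0.009, 0.0]
contact_force: [-0.1, -0.4, 0.1]
grip_width: 0.0429
```

```bash
python3 - <<'E'
from h import *
f=wr();crop(f,"w3",0,0,512,384,1.5)
for n,p in dict(post=(.469,-.281,.066),hub=(.4325,-.3475,.048),knob=(.389,-.3225,.08)).items():print(n,np.array(proj(f,p))*1.5)
print(r.get_obs()["tcp_pos"])
f=r.grab_frame("top");crop(f,"t3",260,170,100,75,8)
E
```

```text
post [576.33776086 213.20175233]
hub [471.04853824 345.12825069]
knob [380.48063074 319.71498983]
[ 0.39047786 -0.32216692  0.30595068]
```

View pics/w3.png

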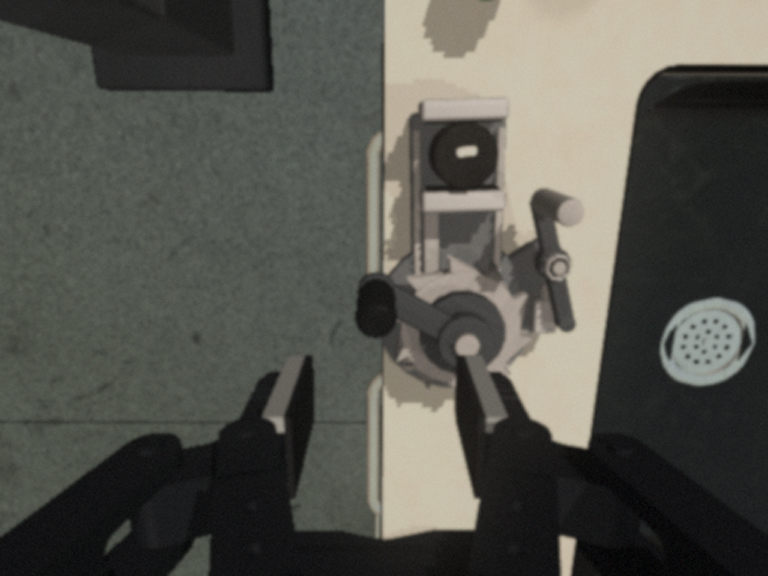

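Emit:
{"method": "step_arm", "body": {"xyz": [[-0.004,0.14,0.003],[-0.004,0.274,0.003],[-0.004,0.274,0.003],[-0.004,0.274,0.003]], "rotation": [[0,0,0],[0,0,0],[0,0,0],[0,0,0]]}}

```text
clock: 6.95
tcp_pos: [0.3905, -0.3215, 0.2246]
orientation: [-1.573, -0.011, 0.002]
contact_force: [1.1, -0.6, 1.2]
grip_width: 0.0427
```

Emit:
{"method": "step_arm", "body": {"xyz": [[0,0,0],[0,0,0],[0,0,0],[0,0,0],[0,0,0],[0,0,0]], "rotation": [[0,0,0],[0,0,0],[0,0,0],[0,0,0],[0,0,0],[0,0,0]], "grip": 1, "force": 25}}

```text
clock: 7.7
tcp_pos: [0.3898, -0.3218, 0.2259]
orientation: [-1.573, -0.01, 0.001]
contact_force: [-4.7, 0.4, 7.1]
grip_width: 0.0167
```

```bash
python3 - <<'E'
from h import *
f=wr();crop(f,"w4",0,0,512,384,1.5)
f=r.grab_frame("scene");crop(f,"s4",205,175,130,120,5)
o=r.get_obs();p=o["tcp_pos"];print(p,o["contact_force"],o["grip_width"])
c=np.array([.4325,-.3475]);v=p[:2]-c;th=np.radians(1.5)
print(np.linalg.norm(v))
q0=np.arctan2(-v[0],-v[1])+th;print("q",q0)
for i in range(0,60):
    q=max(q0-.04*i,-.02)-th
    if q0-.04*i>-.05: print(i,(((c+.05*np.array([-np.sin(q),-np.cos(q)]))-(c+.05*v/np.linalg.norm(v)))/.3).round(3))
E
```

```text
[ 0.38979843 -0.32178912  0.22590303] [-4.57741131  1.15464262  6.60083145] 0.016787026452802903
0.04984449387249892
q 2.1389429164884226
0 [0. 0.]
1 [-0.003 -0.006]
2 [-0.006 -0.012]
3 [-0.009 -0.018]
4 [-0.012 -0.024]
5 [-0.014 -0.03 ]
6 [-0.016 -0.036]
7 [-0.018 -0.043]
8 [-0.02  -0.049]
9 [-0.021 -0.056]
10 [-0.022 -0.062]
11 [-0.023 -0.069]
12 [-0.024 -0.076]
13 [-0.024 -0.082]
14 [-0.024 -0.089]
15 [-0.024 -0.096]
16 [-0.023 -0.102]
17 [-0.022 -0.109]
18 [-0.021 -0.115]
19 [-0.02  -0.122]
20 [-0.018 -0.129]
21 [-0.017 -0.135]
22 [-0.014 -0.141]
23 [-0.012 -0.147]
24 [-0.01  -0.154]
25 [-0.007 -0.16 ]
26 [-0.004 -0.166]
27 [-0.    -0.171]
28 [ 0.003 -0.177]
29 [ 0.007 -0.183]
30 [ 0.011 -0.188]
31 [ 0.015 -0.193]
32 [ 0.019 -0.198]
33 [ 0.024 -0.203]
34 [ 0.029 -0.208]
35 [ 0.034 -0.212]
36 [ 0.039 -0.216]
37 [ 0.044 -0.22 ]
38 [ 0.05  -0.224]
39 [ 0.055 -0.228]
40 [ 0.061 -0.231]
41 [ 0.067 -0.234]
42 [ 0.073 -0.237]
43 [ 0.079 -0.24 ]
44 [ 0.085 -0.242]
45 [ 0.092 -0.245]
46 [ 0.098 -0.246]
47 [ 0.104 -0.248]
48 [ 0.111 -0.25 ]
49 [ 0.117 -0.251]
50 [ 0.124 -0.252]
51 [ 0.131 -0.252]
52 [ 0.137 -0.253]
53 [ 0.144 -0.253]
54 [ 0.15  -0.252]
```

View pics/w4.png

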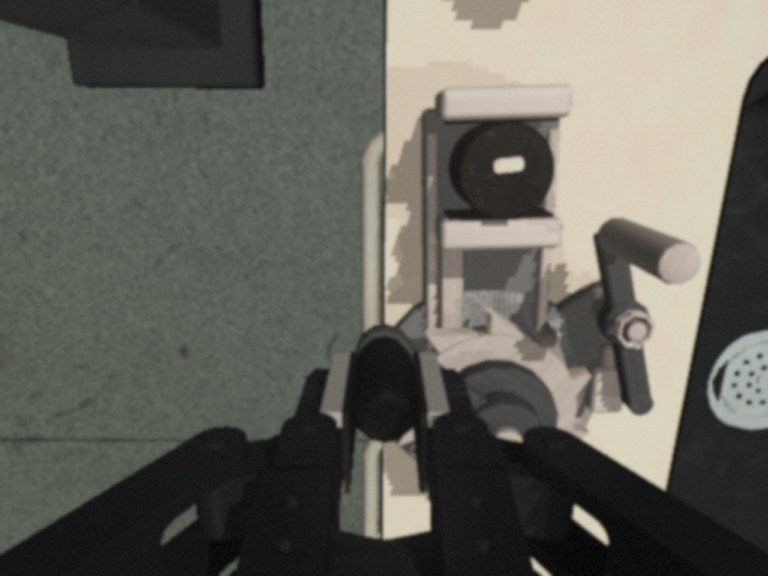

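View pics/s4.png

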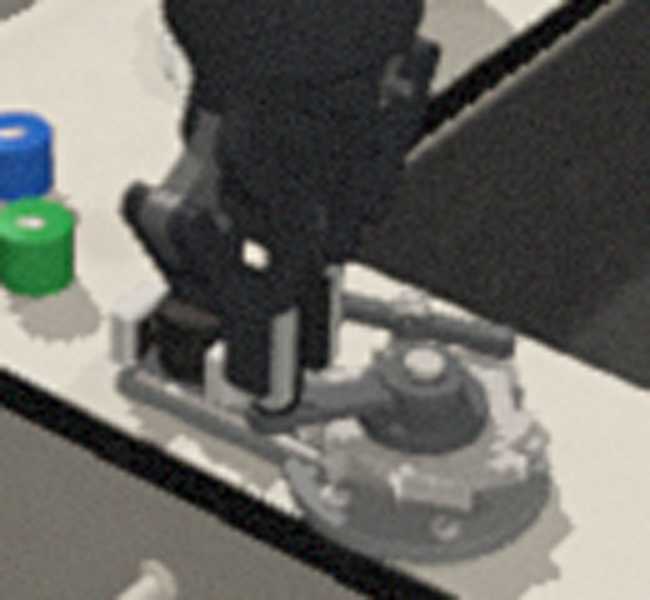

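Emit:
{"method": "step_arm", "body": {"xyz": [[0,-0.006,0],[-0.003,-0.007,-0.006],[-0.006,-0.007,-0.012],[-0.009,-0.007,-0.018],[-0.012,-0.007,-0.024],[-0.014,-0.007,-0.03],[-0.016,-0.007,-0.036],[-0.018,-0.007,-0.043],[-0.02,-0.007,-0.049],[-0.021,-0.007,-0.056],[-0.022,-0.007,-0.062],[-0.023,-0.007,-0.069],[-0.024,-0.007,-0.076],[-0.024,-0.007,-0.082],[-0.024,-0.007,-0.089],[-0.024,-0.007,-0.096]], "rotation": [[0,0,0],[0,0,0],[0,0,0],[0,0,0],[0,0,0],[0,0,0],[0,0,0],[0,0,0],[0,0,0],[0,0,0],[0,0,0],[0,0,0],[0,0,0],[0,0,0],[0,0,0],[0,0,0]]}}

```text
clock: 9.8
tcp_pos: [0.3811, -0.3504, 0.2273]
orientation: [-1.571, -0.007, 0.003]
contact_force: [-3.9, 2.5, -24.8]
grip_width: 0.0165
```

```bash
cat > nxt.py <<'E'
from h import *
o=r.get_obs();p=o["tcp_pos"];print(p,o["contact_force"],o["grip_width"])
c=np.array([.4325,-.3475]);v=p[:2]-c;th=np.radians(1.5)
q0=np.arctan2(-v[0],-v[1])+th;print("r,q",np.linalg.norm(v),q0)
for i in range(1,23):
    q=q0-.05*i-th
    print(i,(((c+.05*np.array([-np.sin(q),-np.cos(q)]))-p[:2])/.3).round(3))
E
python3 nxt.py; python3 -c "
from h import *
f=wr();crop(f,'w5',0,0,512,384,1.5)"
```

```text
[ 0.38112881 -0.35041197  0.22732021] [ -3.903303     2.54443029 -24.82152507] 0.016510801941741753
r,q 0.051453655978873275 1.5403519970544965
1 [ 0.006 -0.008]
2 [ 0.007 -0.016]
3 [ 0.008 -0.024]
4 [ 0.01  -0.033]
5 [ 0.012 -0.041]
6 [ 0.015 -0.048]
7 [ 0.018 -0.056]
8 [ 0.022 -0.064]
9 [ 0.026 -0.071]
10 [ 0.03  -0.078]
11 [ 0.034 -0.085]
12 [ 0.039 -0.092]
13 [ 0.044 -0.099]
14 [ 0.05  -0.105]
15 [ 0.056 -0.111]
16 [ 0.062 -0.116]
17 [ 0.069 -0.122]
18 [ 0.075 -0.127]
19 [ 0.082 -0.131]
20 [ 0.089 -0.135]
21 [ 0.097 -0.139]
22 [ 0.104 -0.143]
```

View pics/w5.png

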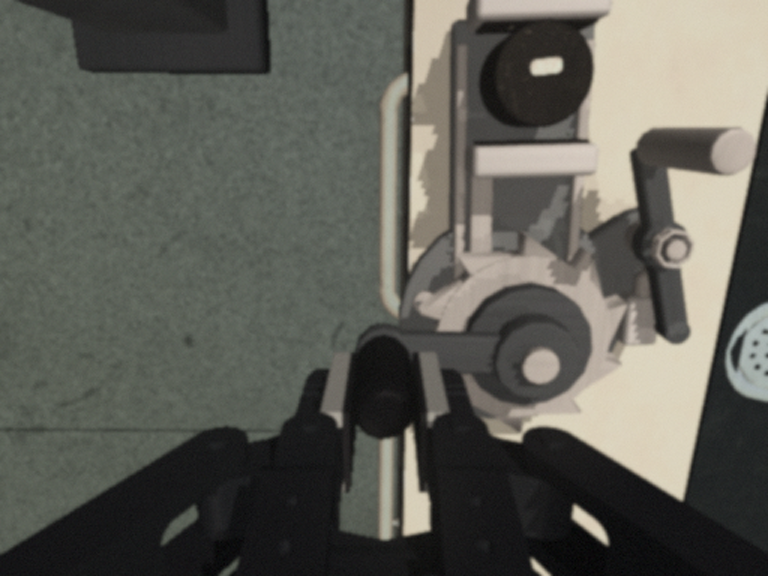

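Emit:
{"method": "step_arm", "body": {"xyz": [[0.001,0.002,-0.008],[0.003,0.002,-0.016],[0.004,0.002,-0.024],[0.006,0.002,-0.033],[0.008,0.002,-0.041],[0.011,0.002,-0.049],[0.014,0.002,-0.057],[0.018,0.002,-0.065],[0.022,0.002,-0.072],[0.026,0.002,-0.079],[0.031,0.002,-0.087],[0.036,0.002,-0.094],[0.041,0.002,-0.101],[0.047,0.002,-0.107],[0.053,0.002,-0.113],[0.059,0.002,-0.118]], "rotation": [[0,0,0],[0,0,0],[0,0,0],[0,0,0],[0,0,0],[0,0,0],[0,0,0],[0,0,0],[0,0,0],[0,0,0],[0,0,0],[0,0,0],[0,0,0],[0,0,0],[0,0,0],[0,0,0]]}}

```text
clock: 11.85
tcp_pos: [0.3981, -0.3878, 0.2273]
orientation: [-1.575, -0.005, 0.002]
contact_force: [-6.1, -2.1, -18.1]
grip_width: 0.0166
```

```bash
python3 nxt.py; python3 -c "
from h import *
f=wr();crop(f,'w6',0,0,512,384,1.5)"
```

```text
[ 0.39805675 -0.38782914  0.2272566 ] [ -6.08569363  -2.13746637 -18.11439889] 0.01656530673709285
r,q 0.05303562044206348 0.7330225420173229
1 [0.013 0.002]
2 [ 0.02  -0.002]
3 [ 0.027 -0.007]
4 [ 0.034 -0.011]
5 [ 0.041 -0.015]
6 [ 0.049 -0.019]
7 [ 0.057 -0.022]
8 [ 0.064 -0.024]
9 [ 0.072 -0.027]
10 [ 0.081 -0.029]
11 [ 0.089 -0.03 ]
12 [ 0.097 -0.031]
13 [ 0.105 -0.032]
14 [ 0.114 -0.032]
15 [ 0.122 -0.032]
16 [ 0.13  -0.032]
17 [ 0.139 -0.031]
18 [ 0.147 -0.029]
19 [ 0.155 -0.027]
20 [ 0.163 -0.025]
21 [ 0.171 -0.023]
22 [ 0.179 -0.02 ]
```

View pics/w6.png

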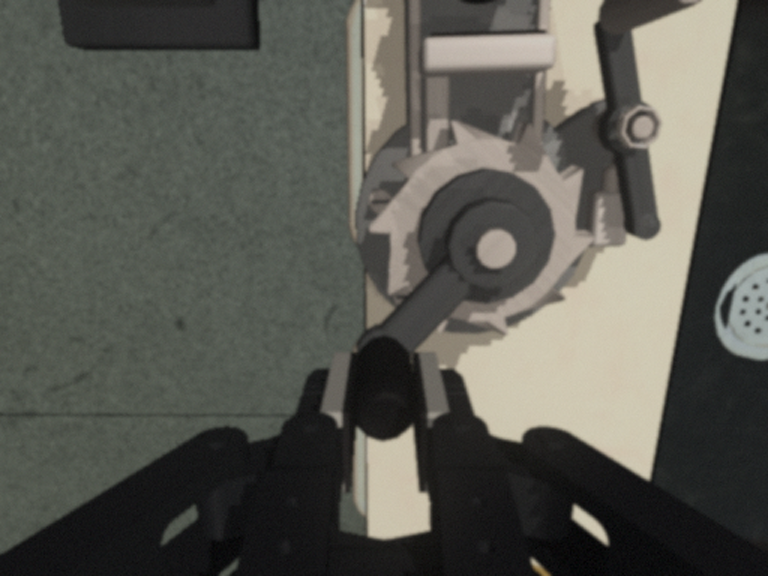

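Emit:
{"method": "step_arm", "body": {"xyz": [[0.006,0.004,-0.003],[0.013,0.004,-0.006],[0.02,0.004,-0.01],[0.028,0.004,-0.014],[0.036,0.004,-0.018],[0.044,0.004,-0.021],[0.052,0.004,-0.024],[0.06,0.004,-0.026],[0.069,0.004,-0.028],[0.078,0.004,-0.03],[0.087,0.004,-0.031],[0.095,0.004,-0.032],[0.103,0.004,-0.033],[0.11,0.004,-0.033],[0.116,0.004,-0.033],[0.12,0.004,-0.033],[0.123,0.004,-0.033],[0.123,0.004,-0.033]], "rotation": [[0,0,0],[0,0,0],[0,0,0],[0,0,0],[0,0,0],[0,0,0],[0,0,0],[0,0,0],[0,0,0],[0,0,0],[0,0,0],[0,0,0],[0,0,0],[0,0,0],[0,0,0],[0,0,0],[0,0,0],[0,0,0]]}}

```text
clock: 14.15
tcp_pos: [0.4333, -0.3998, 0.227]
orientation: [-1.578, -0.002, 0.001]
contact_force: [-9.1, -3.7, -5.7]
grip_width: 0.0165
```

```bash
python3 nxt.py|head -3; python3 -c "
from h import *
f=wr();crop(f,'w7',0,0,512,384,1.5)
f=r.grab_frame('top');crop(f,'t7',260,170,100,75,8)"
```

```text
[ 0.43326119 -0.39980584  0.22697179] [-9.0534473  -3.74638037 -5.72186755] 0.016518187926770563
r,q 0.05231137574264946 0.011628224415176342
1 [0.008 0.008]
```

View pics/w7.png

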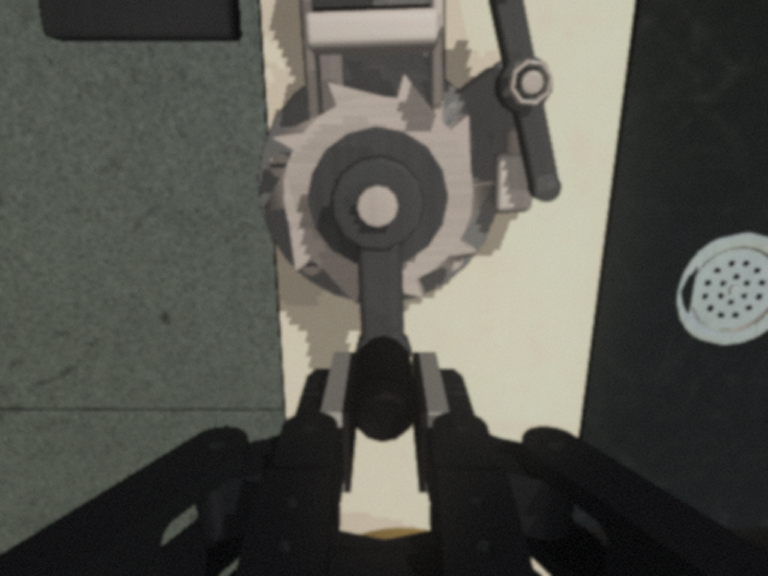

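Emit:
{"method": "step_arm", "body": {"xyz": [[0.005,0.001,0.001],[0.01,0.001,0.002],[0.012,0.001,0.003],[0.012,0.001,0.003]], "rotation": [[0,0,0],[0,0,0],[0,0,0],[0,0,0]]}}

```text
clock: 14.75
tcp_pos: [0.434, -0.4, 0.2269]
orientation: [-1.577, 0.003, 0.002]
contact_force: [-11.7, 0.0, -3.7]
grip_width: 0.0168
```

Emit:
{"method": "step_arm", "body": {"xyz": [[0,0,0],[0,0,0],[0,0,0],[0,0,0],[0,-0.1,0],[0,-0.25,0],[0,-0.4,0],[0,-0.5,0],[0,-0.5,0],[0,-0.5,0]], "rotation": [[0,0,0],[0,0,0],[0,0,0],[0,0,0],[0,0,0],[0,0,0],[0,0,0],[0,0,0],[0,0,0],[0,0,0]], "grip": 0.5}}

```text
clock: 16.0
tcp_pos: [0.4346, -0.3986, 0.3763]
orientation: [-1.577, 0.003, 0.003]
contact_force: [-0.3, -0.8, 0.4]
grip_width: 0.0431
```

```bash
python3 - <<'E'
from h import *
f=wr();crop(f,'w8',0,0,512,384,1.5)
f=r.grab_frame('top');crop(f,'t8',260,170,100,75,8)
f=r.grab_frame("scene");crop(f,"s8",205,175,130,120,5)
E
```

```text
(no output)
```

View pics/w8.png

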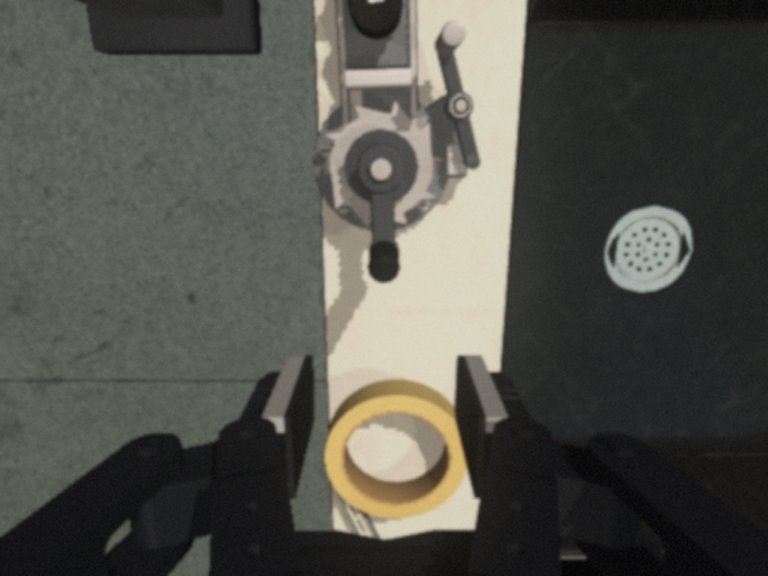

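View pics/s8.png

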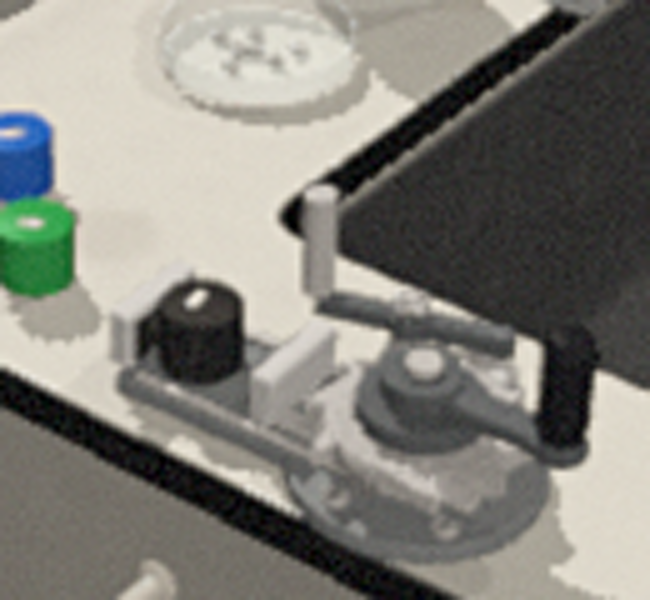

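```bash
python3 - <<'E'
from h import *
f=wr()
h=at(f,381/1.5,169/1.5,.048);k=at(f,384/1.5,266/1.5,.08);p=at(f,453/1.5,33/1.5,.066);s=at(f,377/1.5,0,.033)
v=(k-h)[:2];print(h,k,p,np.linalg.norm(v),"q",np.arctan2(-v[0],-v[1])+np.radians(1.5),(p-h)*1e3)
E
```

```text
[ 0.43018915 -0.34764546  0.048     ] [ 0.43202739 -0.39570679  0.08      ] [ 0.46598348 -0.28060489  0.066     ] 0.04809647378979558 q -0.012049226593389771 [35.79432366 67.0405688  18.        ]
```

Drum is at about 0 rad, the post is at (36, 67) mm (off), the specimen is upright and the gripper is clear.

```bash
python3 -c "
from bench import r
print(r.hand_in(), r.get_obs()['clock'])"
```

```text
the job is handed in; nothing more can be done
the job is handed in; nothing more can be done
```

I freed the specimen and handed the job in at about 16 s; the simulator gave no verdict.

- **Pawl:** I pushed the finger post toward the vise with one pad until the pawl snapped off and stayed off. At the last look the post was at about (36, 67) mm, against (38, 66) expected.
- **Drum:** I gripped the knob and eased the crank back anticlockwise, at about 0.3–0.4 rad/s, until it met its stop. A further 3.6 mm push there moved the tool only 0.7 mm. The last wrist picture gave a drum value of about -0.01 rad, with roughly 0.03 rad of measuring error.
- **Specimen:** It stands upright on its bed with the jaw open. I judged this from the pictures and did not measure how far it might have moved.
- **Gripper:** I released the knob and lifted the tool to 0.376 m, touching nothing, with contact force near zero.

**What went less smoothly:** while turning the crank, the vertical pull on the knob reached about 25 N because I had lifted the tool about 2 mm. I lowered it again, and the pull was about 4 N by the end. The tool's circle also measured 1–3 mm larger than the crank's 50 mm, which the grip absorbed.

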